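# Weigh two spice jars against each other and rack the fuller one

### The job

The two spice jars with green caps look the same, but one is fuller: stand them on opposite pans of the balance, let go and let it tip fully, then push its slide lock in until it comes up firm against the beam, so that the pans cannot swing back when you unload one. Take the heavier jar, the one that went down, and press it upright and fully home into the free middle hole of the wooden spice block, leaving the lighter jar standing on its raised pan with the beam locked. Work gently: do not force the lock, the pans or the jars, knock no jar over, and leave the other things on the worktop where they are.

Things in the scene. Friction and masses are not known exactly. Their poses are not given: they have to be found in the camera images.
- jar_a: One of two look-alike glass spice jars with a green cap and a pale label, standing on the worktop to the left of the balance: round, 46 mm across, 106 mm high, its foot slightly rounded; the cap (45 mm across) is the top 20 mm. 0.1 to 0.3 kg; the two differ by at least 50 g. Origin: centre of its underside, z up.
- jar_b: The other spice jar, the same in looks and size. Origin: centre of its underside.
- balance: Equal-arm kitchen balance: white base (170 x 330 x 30 mm, fixed), steel beam, two round steel pans, dark slide lock in front. Origin: centre of the base's underside; x axis away from the robot (the way the lock is pushed), y to the left pan, z up. Pan centres lie 120 mm left and right of it. The pivot's cheeks and pointer plate between the pans reach 106 mm high.
- pan_left_floor (a point): Centre of the left pan's flat floor (radius 53 mm, rim 7 mm higher). The pans stay level and only move up and down: floor 82 mm above the worktop with the beam level, 14 mm lower or higher at the ends of its swing. A loaded pan sinks slowly (damped) until the beam meets its stop.
- pan_right_floor (a point): The same for the right pan.
- beam (a joint): Tilt of the balance beam in rad: 0 level, above 0 the left pan is up and the right one down, below 0 the reverse; stops at -0.12 and 0.12. Empty it stands level. Unequal loads tip it all the way, damped, within about 2 s of letting go.
- lock_front (a point): Fixed point on the balance: top edge of the front face (towards the robot) of the lock's black thumb tab (34 wide, 9 thick, 46 tall, mm) when pulled out; it starts there, 0 to 1.5 mm in. Push along the balance's x: slides with 4 N and stays. Its 2 pins lock a fully tipped beam only when their collars meet it, 7 to 24 mm in (set by screws, not reported); 8 to 10 N is firm, over 15 N too much.
- block: Wooden spice block, 232 x 82 x 46 mm, fixed, to the right of the balance, with a row of three round holes along its x axis; only the middle one is free. Origin: centre of its underside.
- hole (a point): Mouth centre of the free middle hole, on the block's top face: 48.5 mm across, 34 mm deep. A spring pad in its -y wall holds the jar with about 3 to 8 N of friction, so it must be pressed in. Site x axis along the row of holes, z up; 72 mm away along +x a brown-capped jar (top 117 mm over the worktop), along -x a shaker (102 mm).
- hole_floor (a point): Centre of the cork pad at that hole's bottom, 12 mm above the worktop: where the underside of the seated jar rests. The cork is soft: it gives about 1 mm for every 5 N and comes back.
- soup: Bystander: upright carton, 55 x 101 x 148 mm, at the back right. Origin: centre of its underside.
- mug: Bystander: brown mug with a handle, 78 x 112 x 126 mm, behind the balance.
- dish: Bystander: small fluted glass dish, 69 mm across, 38 mm high, behind the two jars.
- tin: Bystander: food tin, 57 mm diameter, 72 mm high, in front of the balance's left end.
- glass: Bystander: upturned drinking glass, 66 mm across, 98 mm high, to the left of the two jars.
Things that resemble listed ones, but are neither listed nor needed, are in the scene too. Leave any pink, purple or yellow look-alike of the jar_a alone.

How it is judged:
By the outcome, as a careful person would: the job done as asked, in the order asked, and still so for the second after the job is handed in, with the robot touching nothing.
It also fails if it takes over 72 s, if anything falls off the work surface, if the arm or the gripper's body presses on something with over 40 N, if the wrist force passes 120 N, or if a joint passes its speed limit or range.

### The arm

A 7-joint arm with a two-finger parallel gripper is mounted at the origin on a cart in front of the work surface, level with it; the furniture and walls round the work are solid. World frame = base frame: x ahead of the robot, y to its left, z up, the work surface at z = 0. Lengths are in m, angles in rad, forces in N, time in s.
With the tool pointing down it reaches from about 0.35 to 0.9 m from the base axis. Payload 8.1 kg.
Tool frame: the origin (TCP) lies at the very end of the fingers, on their centre line; the grasp point (between the pads) lies 19 mm behind it; z points along the fingers, y is the line along which they close (so a half turn about z gives the same grasp; the last joint's range is limited). The gripper opens to 92 mm and grips with 3 to 60 N. Pads are 19 mm wide; open, the fingers measure 130 mm over their backs; the gripper's body (75 mm by 190 mm) begins 47 mm behind the grasp point.
Start: joints at [1.123, 0.434, 0.025, 1.573, -0.012, 1.134, -0.075], TCP at [0.211, -0.588, 0.227] pointing down, gripper open.
Joint ranges: [-2.62, 2.62], [-0.44, 2.09], [-1.27, 1.32], [0.08, 2.57], [-1.32, 4.46], [0.12, 2], [-2.74, 2.74]. Speed limits (rad/s): [2.22, 2.22, 3.01, 3.01, 3.14, 3.14, 3.14].

### API

Orientations are given as a unit quaternion [x, y, z, w].
In Python, from bench import manip gives the robot as it stands.
- The arm moves only by the tool servo_tool, never from a script. Its argument "series" is text: rows parted by semicolons, each of 5 numbers parted by spaces: the shift along the tool's x, y, z in cm, then the turn about the tool's z in rad, then the closure, from -1 (fully open) to 1 (shut), so that 0 is half open. In form: dx dy dz spin claw; .... A call has 1 to 12 rows; each row is the pose to reach, as a shift and turn from the pose commanded when the call began, along the tool's axes at that moment; what a row does not reach only later rows make up. A row lasts 1/12 s, in which the tool goes at most 41.7 mm and 7.16 degrees, less where a joint would pass 70% of its speed; a pose out of reach is approached as far as the arm can. A call with a gripper value outside its range is refused whole. The fingers move at their own pace and stop on an object; "squeeze" is the grip in N (left out, the last holds). Time passes only in rows, so rows that repeat a pose let the fingers close. It gives the time, the measured TCP pose, the force, the opening and the grip force at its end, in the units of the state.
- manip.sense(): the state, without advancing time (a new reading comes with each control period).
- manip.snapshot(name): name is "scene" or "top" or "wrist"; returns the picture (480x640x3 uint8, red, green, blue); there is no depth.
- manip.camera_info(name): a dict with "camera_matrix" (3x3 intrinsics, pixels), "dist_coeffs" ([k1, k2, p1, p2, k3] as OpenCV has them; the pictures are not rectified), "R" (3x3) and "t" (3): a world point X has camera coordinates R X + t. Camera axes: x right, y down, z forward; pixel columns grow to the right and rows downward; lengths in m; the calibration is good to about 2 mm. A picture is of the moment at which its call begins: read the wrist's pose just before it. camera_info takes no time and is no camera call; for the wrist camera it gives the pose at the moment of the call.
- manip.sign_off(): hands the job in; it is judged then, once.
The state is a dict: "time": time; "qpos": joint angles; "dq": joint speeds; "tau": joint torques, N m; "tcp_pos": TCP position; "eef_rot": TCP orientation; "ft_force": force on the tool from outside, world axes, zero at the start; "torque": the same for the moment, N m; "grip_width": finger opening in m; "finger_force": force on a finger pad.
Only numpy, scipy, OpenCV 4.12 (cv2) and the standard library are available. Lean on these libraries where they do the work, as an engineer would, in place of code of your own. Each camera call takes 0.05 s, during which the arm holds its last target. There are 200 camera calls.

## Working session

There is one attempt and no reset: what is moved stays moved. The work goes in short steps, Python scripts to look and compute and a tool call to move; the robot and the scene stay as the last step left them, time stands still between calls to the robot, and variables do not carry over. Pictures are saved under pics/ and viewed, at most 10 in all, crops included, and the job is handed in when it is done.

Besides the shell and the picture viewer there is one more tool, called as a command line: name --argument value ..., lists and objects as JSON in quotes. servo_tool: Moves the arm, as the interface text tells. Its arguments: {"type":"object","properties":{"series":{"type":"string"},"squeeze":{"type":"number"}},"required":["series"]}

```bash
mkdir -p pics; ls; cat > h.py <<'E'
import numpy as np, cv2
from bench import manip
def snap(n, f):
    im=manip.snapshot(n); cv2.imwrite('pics/'+f,im[:,:,::-1]); return im
def ray(n,uv,ci=None):
    c=ci or manip.camera_info(n)
    R=np.array(c['R']);t=np.array(c['t'])
    p=cv2.undistortPoints(np.array([[uv]],float),np.array(c['camera_matrix']),np.array(c['dist_coeffs']))[0,0]
    return -R.T@t, R.T@np.array([p[0],p[1],1.])
def onz(n,uv,z,ci=None):
    o,d=ray(n,uv,ci); return o+d*(z-o[2])/d[2]
def proj(n,X,ci=None):
    c=ci or manip.camera_info(n)
    return cv2.projectPoints(np.array(X,float).reshape(-1,1,3),cv2.Rodrigues(np.array(c['R']))[0],np.array(c['t']),np.array(c['camera_matrix']),np.array(c['dist_coeffs']))[0][:,0]
E
python3 - <<'E'
from h import *
for n in('top','scene'): snap(n,n+'0.png'); c=manip.camera_info(n); print(n,-np.array(c['R']).T@np.array(c['t']),np.array(c['R'])[2])
print(manip.sense())
E
```

```text
pics
top [0.4707697  0.10258643 1.5846845 ] [ 0.05552366 -0.0041957  -0.99844856]
scene [-0.27729029  0.6366854   0.7148772 ] [ 0.71083397 -0.4542721  -0.53698409]
{'time': 0.1, 'qpos': array([ 1.12339684,  0.43514467,  0.02498708,  1.57399368, -0.01160342,
        1.13400719, -0.07506985]), 'dq': array([-0.00106975, -0.00158533, -0.00022471, -0.00156152, -0.00022398,
       -0.00050185, -0.00060725]), 'tau': array([ 4.62068478e-03, -6.69129539e+01,  9.88832898e-01, -3.15143752e+01,
       -6.04309654e-02,  3.75282147e-02,  6.54038104e-05]), 'tcp_pos': array([ 0.21104507, -0.58780605,  0.22603378]), 'eef_rot': array([ 9.85180221e-01,  1.71520951e-01, -1.84553291e-04, -6.79269448e-04]), 'ft_force': array([-0.1742819 ,  0.22530908,  0.04617585]), 'torque': array([0.02631994, 0.01585628, 0.02160437]), 'finger_force': 0.0, 'grip_width': 0.09182620150200779}
```

View pics/top0.png

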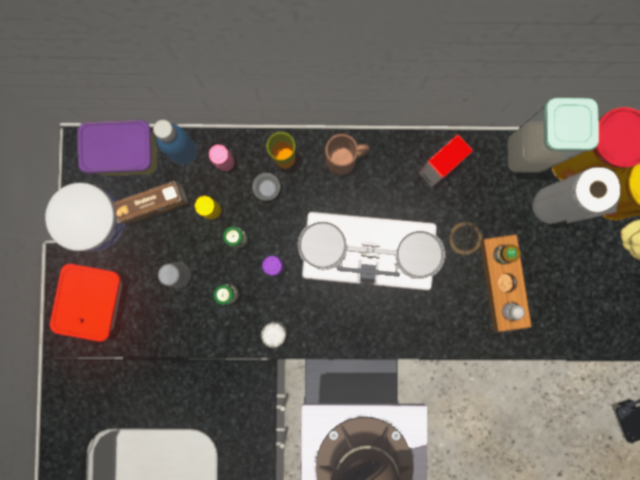

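View pics/scene0.png

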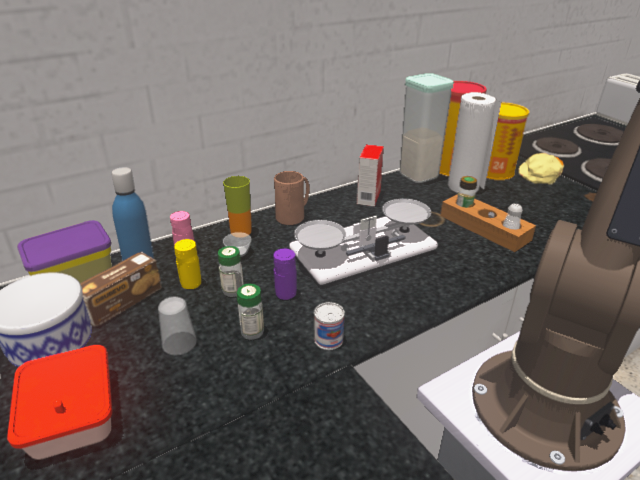

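The top view shows green-capped jars at (234,236) and (225,294). The look-alikes are purple (272,266), yellow (207,207) and pink (221,157), and the brown-capped jar in the block is at (508,254). The balance pans are at (323,245) and (420,254), the lock tab at (368,270) and the free hole at (506,283). I choose the two green-capped jars left of the balance.

```bash
cat > m.py <<'E'
from h import *
im=cv2.imread('pics/top0.png'); hsv=cv2.cvtColor(im,cv2.COLOR_BGR2HSV)
ci=manip.camera_info('top')
g=cv2.inRange(hsv,(50,80,30),(90,255,255))
n,l,s,c=cv2.connectedComponentsWithStats(g)
for i in range(1,n):
    if s[i][4]>15:
        x,y,w,h,a=s[i]; ctr=(x+w/2-.5,y+h/2-.5)
        print('green',s[i],onz('top',ctr,.106,ci)[:2])
sc=cv2.imread('pics/scene0.png'); hs=cv2.cvtColor(sc,cv2.COLOR_BGR2HSV)
g=cv2.inRange(hs,(50,80,20),(90,255,255)); n,l,s,c=cv2.connectedComponentsWithStats(g); cs=manip.camera_info('scene')
for i in range(1,n):
    if s[i][4]>60:
        x,y,w,h,a=s[i]; print('sc green',s[i],onz('scene',(x+w/2-.5,y+h/2-.5),.096,cs)[:2])
b=cv2.inRange(hsv,(5,130,80),(20,255,255)); b[:225]=0;b[345:]=0;b[:,:470]=0;b[:,545:]=0
P=np.argwhere(b)[:,::-1]
W=np.array([onz('top',p,.046,ci)[:2] for p in P]); r=cv2.minAreaRect((W*1000).astype(np.float32)); print('block',r)
w=cv2.inRange(hsv,(0,0,215),(180,30,255)); n,l,s,c=cv2.connectedComponentsWithStats(w)
w[:205]=0;w[300:]=0;w[:,:295]=0;w[:,445:]=0
W=np.array([onz('top',p,.03,ci)[:2] for p in np.argwhere(w)[:,::-1]]); print('base',cv2.minAreaRect((W*1000).astype(np.float32)))
crop=lambda x0,y0,x1,y1,k:cv2.resize(im[y0:y1,x0:x1],None,fx=k,fy=k,interpolation=cv2.INTER_CUBIC)
a=crop(295,205,445,300,5);d=crop(475,230,535,340,4);e=crop(200,220,290,310,4)
out=np.zeros((475+440,750,3),np.uint8);out[:475]=a;out[475:915,:240]=d;out[475:835,260:620]=e
cv2.imwrite('pics/crop0.png',cv2.resize(out,None,fx=.64,fy=.64,interpolation=cv2.INTER_AREA))
E
python3 m.py
```

```text
green [223 226  20  20 170] [0.57415666 0.32554257]
green [507 249   9   8  61] [ 0.53823128 -0.34695387]
green [213 284  20  21 174] [0.43323188 0.34726278]
sc green [218 246  22  20 265] [0.57153516 0.32699877]
sc green [237 283  24  24 344] [0.43169601 0.34689693]
block ((465.0990295410156, -351.56744384765625), (237.25942993164062, 94.202392578125), 8.048436164855957)
base ((544.1703491210938, -11.953964233398438), (347.6371154785156, 164.90240478515625), 85.17530059814453)
```

View pics/crop0.png

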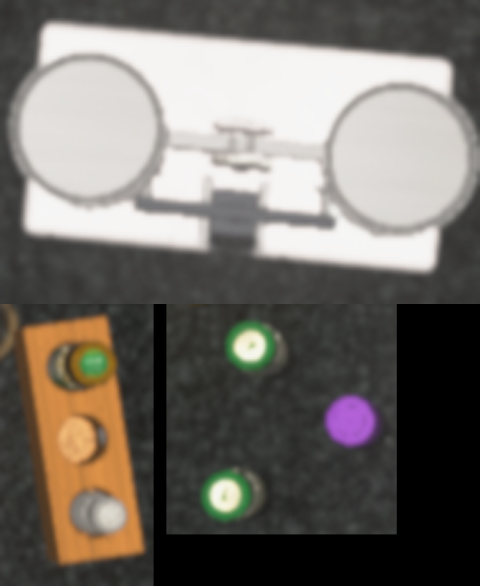

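```bash
cat >> h.py <<'E'
def go(x,y,z,yaw,base=None):
    "delta from measured pose, tool axes, cm/rad (yaw = world yaw of tool x, deg)"
    s=manip.sense(); p=s['tcp_pos']; q=s['eef_rot']
    from scipy.spatial.transform import Rotation as Ro
    R=Ro.from_quat(q).as_matrix(); f=np.arctan2(R[1,0],R[0,0])
    d=R.T@(np.array([x,y,z])-p)*100
    sp=(f-np.radians(yaw)+np.pi)%(2*np.pi)-np.pi
    print('delta',d.round(2),'spin',round(sp,3),'now',p.round(4),round(np.degrees(f),2),'t',s['time'],'F',s['ft_force'].round(2),'w',round(s['grip_width'],4))
def st():
    s=manip.sense(); print(s['time'],s['tcp_pos'].round(4),s['ft_force'].round(2),round(s['grip_width'],4))
E
python3 - <<'E'
from h import *
for uv in((323.1,245.6),(420,254.4)): print('pan',onz('top',uv,.089)[:2])
print('tab top',[onz('top',uv,z)[:2].round(3) for uv in((368,266),(368,282)) for z in(.06,.09)])
print('hole',onz('top',(507,282.8),.046)[:2],'purple',onz('top',(272,266),.1)[:2],'tin',onz('top',(273,335),.072)[:2])
c=manip.camera_info('wrist'); o=-np.array(c['R']).T@np.array(c['t']); s=manip.sense()
from scipy.spatial.transform import Rotation as Ro
R=Ro.from_quat(s['eef_rot']).as_matrix()
print('cam in tool',R.T@(o-s['tcp_pos']),'axis',R.T@np.array(c['R'])[2],'xcam',R.T@np.array(c['R'])[0],c['camera_matrix'])
go(.44,-.35,.227,8)
E
```

```text
pan [0.55235389 0.10677106]
pan [ 0.53266467 -0.12984905]
tab top [array([ 0.504, -0.005]), array([ 0.503, -0.003]), array([ 0.464, -0.005]), array([ 0.464, -0.003])]
hole [ 0.46492165 -0.35446408] purple [0.50142138 0.22986899] tin [0.33322557 0.22771133]
cam in tool [ 0.0822908   0.00077535 -0.158524  ] axis [-0.30284893  0.00157544  0.95303727] xcam [-2.45489785e-04  9.99998472e-01 -1.73108111e-03] [[331.71541438   0.         318.71864824]
 [  0.         331.71541438 237.59562721]
 [  0.           0.           1.        ]]
delta [ 29.59 -14.64  -0.08] spin 0.205 now [ 0.211  -0.5878  0.226 ] 19.75 t 0.1 F [-0.17  0.23  0.05] w 0.0918
```

servo_tool --series "29.6 -14.6 0 0.205 -1;29.6 -14.6 0 0.205 -1;29.6 -14.6 0 0.205 -1;29.6 -14.6 0 0.205 -1;29.6 -14.6 0 0.205 -1;29.6 -14.6 0 0.205 -1;29.6 -14.6 0 0.205 -1;29.6 -14.6 0 0.205 -1;29.6 -14.6 0 0.205 -1;29.6 -14.6 0 0.205 -1;29.6 -14.6 0 0.205 -1"

```text
time: 1.02
tcp_pos: [0.44, -0.351, 0.2264]
eef_rot: [0.998, 0.07, -0.0, 0.0]
ft_force: [0.1, -1.0, 0.0]
grip_width: 0.0922
finger_force: 0.0
```

```bash
python3 - <<'E'
from h import *
import pickle
c=manip.camera_info('wrist'); pickle.dump(c,open('w1.pkl','wb')); snap('wrist','w1.png')
go(.50,-.0,.26,-4.8)
print(proj('wrist',[[.465,-.354,.046],[.465,-.354,.012]],c))
E
```

```text
delta [ 10.84 -34.    -3.37] spin 0.222 now [ 0.4395 -0.3517  0.2265] 7.93 t 1.0667 F [-0.51 -0.05 -0.44] w 0.092
[[323.73681254 191.55248149]
 [323.25452776 186.38286867]]
```

View pics/w1.png

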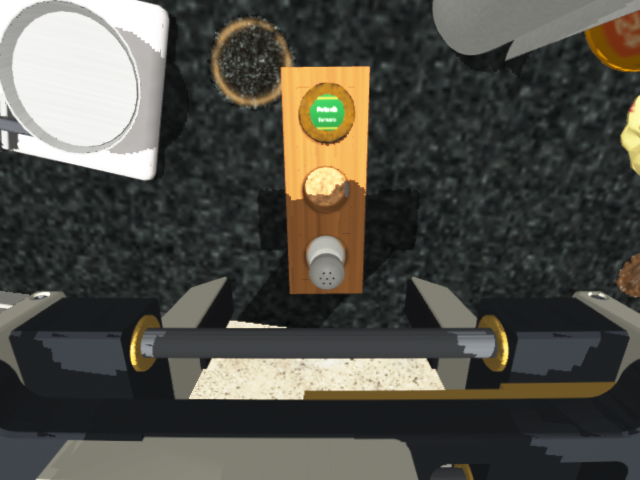

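The picture shows the block's top face with corners at about (282,67), (369,67), (363,293) and (290,293). The free hole with its cork is at about (326,189), between the brown-capped jar and the shaker.

```bash
cat > blk.py <<'E'
from h import *
import pickle,sys
def block(f,c):
    im=cv2.imread(f); hsv=cv2.cvtColor(im,cv2.COLOR_BGR2HSV)
    b=cv2.inRange(hsv,(8,100,40),(22,255,255)); b[310:]=0; b[:,:230]=0;b[:,420:]=0
    n,l,s,_=cv2.connectedComponentsWithStats(b); i=1+np.argmax(s[1:,4]); m=(l==i).astype(np.uint8)
    cn=max(cv2.findContours(m,cv2.RETR_EXTERNAL,cv2.CHAIN_APPROX_NONE)[0],key=len)[:,0]
    W=np.array([onz('wrist',p,.046,c)[:2] for p in cn])*1000
    r=cv2.minAreaRect(W.astype(np.float32)); print('block',r); return im
if __name__=='__main__':
    c=pickle.load(open('w1.pkl','rb')); im=block('pics/w1.png',c)
    print('corners',[onz('wrist',p,.046,c)[:2].round(4) for p in((282,67),(369,67),(363,293),(290,293))])
    # hole mouth ellipse by guess edges
    o=cv2.resize(im[155:225,290:365],None,fx=8,fy=8,interpolation=cv2.INTER_CUBIC); cv2.imwrite('pics/hole1.png',o)
E
python3 blk.py
```

```text
block ((476.84661865234375, -341.25537109375), (260.12689208984375, 109.09890747070312), 8.652192115783691)
corners [array([ 0.5745, -0.2991]), array([ 0.5858, -0.3788]), array([ 0.3568, -0.4147]), array([ 0.3454, -0.3328])]
```

servo_tool --series "10.8 -34 -3.4 0.222 -1;10.8 -34 -3.4 0.222 -1;10.8 -34 -3.4 0.222 -1;10.8 -34 -3.4 0.222 -1;10.8 -34 -3.4 0.222 -1;10.8 -34 -3.4 0.222 -1;10.8 -34 -3.4 0.222 -1;10.8 -34 -3.4 0.222 -1;10.8 -34 -3.4 0.222 -1;10.8 -34 -3.4 0.222 -1;10.8 -34 -3.4 0.222 -1"

```text
time: 1.98
tcp_pos: [0.5002, 0.0009, 0.2608]
eef_rot: [0.999, -0.041, 0.0, 0.0]
ft_force: [0.3, -0.9, 1.3]
grip_width: 0.0919
finger_force: 0.0
```

```bash
python3 - <<'E'
from h import *
import pickle
c=manip.camera_info('wrist'); pickle.dump(c,open('w2.pkl','wb')); snap('wrist','w2.png')
go(.573,.326,.20,-4.8)
E
```

```text
delta [  4.55 -33.18   6.02] spin -0.0 now [ 0.4999 -0.0008  0.2605] -4.81 t 2.0333 F [ 0.16 -1.39  0.37] w 0.0921
```

View pics/w2.png

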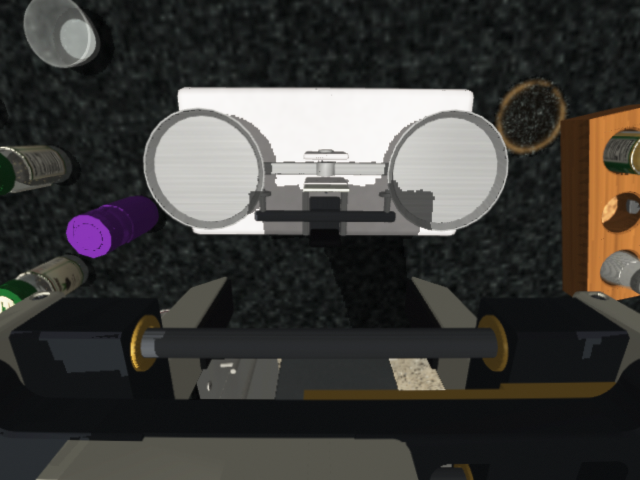

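View pics/hole1.png

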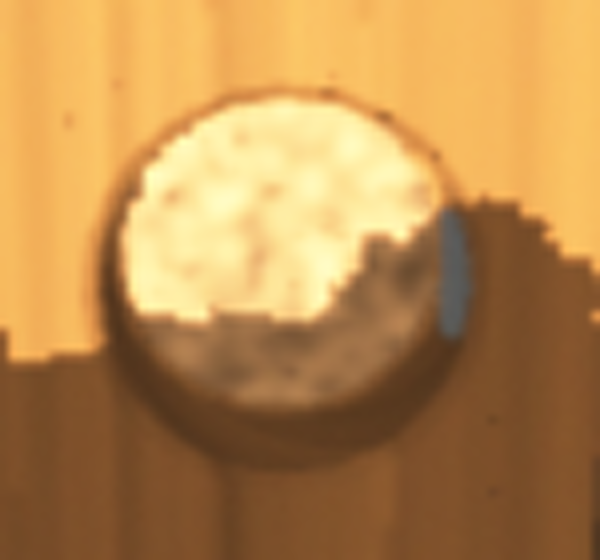

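The wrist view shows the balance base with back corners at about (180,88) and (472,90). The pans are centred at about (207,168) and (446,169) and the lock tab is at about (325,230). The hole crop shows the mouth centred at about (325.3,189.4) in the first wrist picture, with the grey spring pad on its right side.

servo_tool --series "4.5 -33.2 6 0 -1;4.5 -33.2 6 0 -1;4.5 -33.2 6 0 -1;4.5 -33.2 6 0 -1;4.5 -33.2 6 0 -1;4.5 -33.2 6 0 -1;4.5 -33.2 6 0 -1;4.5 -33.2 6 0 -1;4.5 -33.2 6 0 -1;4.5 -33.2 6 0 -1;4.5 -33.2 6 0 -1"

```text
time: 2.95
tcp_pos: [0.5733, 0.3254, 0.1998]
eef_rot: [0.999, -0.042, -0.0, 0.001]
ft_force: [-0.0, -0.6, 0.9]
grip_width: 0.0916
finger_force: 0.0
```

```bash
cat > cap.py <<'E'
from h import *
def cap(f,z=.106,near=None):
    c=manip.camera_info('wrist'); im=snap('wrist',f); hsv=cv2.cvtColor(im,cv2.COLOR_RGB2HSV)
    g=cv2.inRange(hsv,(50,80,20),(90,255,255)); n,l,s,_=cv2.connectedComponentsWithStats(g)
    for i in range(1,n):
        if s[i][4]>150:
            cn=max(cv2.findContours((l==i).astype(np.uint8),cv2.RETR_EXTERNAL,cv2.CHAIN_APPROX_NONE)[0],key=len)[:,0]
            W=np.array([onz('wrist',p,z,c)[:2] for p in cn])*1000
            (x,y),r=cv2.minEnclosingCircle(W.astype(np.float32)); print('cap',s[i],'centre',round(x,1),round(y,1),'r',round(r,1))
E
python3 - <<'E'
from cap import *
import pickle
cap('w3.png')
c1=pickle.load(open('w1.pkl','rb'));c2=pickle.load(open('w2.pkl','rb'))
print('hole',onz('wrist',(325.3,189.4),.046,c1)[:2])
for uv in((207,168),(446.5,169.5)): print('pan',onz('wrist',uv,.089,c2)[:2])
print('base back',[onz('wrist',uv,.03,c2)[:2].round(4) for uv in((179,88),(473,90))])
print('tab bottom z.03 .05 .08',[onz('wrist',(325,244),z,c2)[:2].round(4) for z in (.03,.05,.08)])
go(.573,.326,.056,-4.8)
E
```

```text
cap [ 288  207   58   60 1729] centre 576.0 325.6 r 25.0
cap [ 284  358   49   43 1158] centre 439.1 345.9 r 28.3
hole [ 0.46741933 -0.35526761]
pan [0.55848867 0.10488411]
pan [ 0.53784943 -0.1297216 ]
base back [array([0.6413, 0.1399]), array([ 0.6135, -0.1781])]
tab bottom z.03 .05 .08 [array([ 0.4505, -0.0042]), array([ 0.4573, -0.0043]), array([ 0.4674, -0.0045])]
delta [-0.07 -0.16 14.43] spin -0.002 now [0.5735 0.3247 0.2003] -4.93 t 3.0 F [ 0.19 -0.44  0.25] w 0.092
```

servo_tool --series "0.1 -0.1 4 0 -1;0.1 -0.1 8 0 -1;0.1 -0.1 12 0 -1;0.1 -0.1 14.4 0 -1;0.1 -0.1 14.4 0 -1;0.1 -0.1 14.4 0 0.3;0.1 -0.1 14.4 0 0.5;0.1 -0.1 14.4 0 0.7;0.1 -0.1 14.4 0 0.8;0.1 -0.1 14.4 0 1;0.1 -0.1 14.4 0 1;0.1 -0.1 14.4 0 1" --squeeze 25

```text
time: 4.0
tcp_pos: [0.5735, 0.3292, 0.0573]
eef_rot: [0.999, -0.041, 0.0, -0.0]
ft_force: [-1.0, -0.0, -0.5]
grip_width: 0.0501
finger_force: 0.0
```

servo_tool --series "0 0 0 0 1;0 0 0 0 1;0 0 0 0 1;0 0 0 0 1;0 0 -1 0 1;0 0 -4 0 1;0 0 -8 0 1;0 0 -12 0 1;0 0 -15 0 1;0 0 -15 0 1;0 0 -15 0 1"

```text
time: 4.92
tcp_pos: [0.5739, 0.3298, 0.209]
eef_rot: [0.999, -0.041, 0.001, -0.001]
ft_force: [-0.0, -0.6, -2.8]
grip_width: 0.0452
finger_force: 24.8
```

```bash
python3 - <<'E'
from cap import *
cap('w4.png',z=.256)
c=manip.camera_info('wrist')
go(.534,-.131,.2,-4.8)
E
```

```text
cap [ 265  278  108   50 4051] centre 584.8 327.9 r 20.7
cap [ 262  358  114   31 1588] centre 569.5 329.2 r 22.7
delta [-0.11 46.16  0.68] spin 0.002 now [0.573  0.3289 0.2068] -4.71 t 4.9667 F [-0.21 -0.32 -3.23] w 0.0448
```

servo_tool --series "-0.2 3 0 0 1;-0.2 7 0 0 1;-0.2 11 0 0 1;-0.2 15 0 0 1;-0.2 19 0 0 1;-0.2 23 0 0 1;-0.2 27 0 0 1;-0.2 31 0 0 1;-0.2 35 0 0 1;-0.2 39 0 0 1;-0.2 43 0 0 1;-0.2 46.2 0 0 1"

```text
time: 5.97
tcp_pos: [0.531, -0.1347, 0.2047]
eef_rot: [0.999, -0.042, -0.002, 0.0]
ft_force: [1.0, -0.2, -3.1]
grip_width: 0.0451
finger_force: 24.9
```

servo_tool --series "0 0 0 0 1;0 0 2 0 1;0 0 4 0 1;0 0 5 0 1;0 0 5.5 0 1;0 0 5.5 0 1;0 0 5.5 0 1"

```text
time: 6.55
tcp_pos: [0.5333, -0.1309, 0.1517]
eef_rot: [0.999, -0.041, -0.0, -0.0]
ft_force: [0.4, 0.5, -2.2]
grip_width: 0.045
finger_force: 24.9
```

```bash
python3 - <<'E'
from h import *
go(.533,-.131,.141,-4.8)
snap('scene','s1.png')
E
```

```text
delta [-0.03  0.01  1.07] spin 0.002 now [ 0.5333 -0.1309  0.1517] -4.68 t 6.55 F [ 0.4   0.5  -2.19] w 0.045
```

servo_tool --series "0 0 0.5 0 1;0 0 0.8 0 1;0 0 1.0 0 1;0 0 1.1 0 1;0 0 1.15 0 1;0 0 1.2 0 1;0 0 1.2 0 1"

```text
time: 7.18
tcp_pos: [0.5334, -0.1313, 0.1398]
eef_rot: [0.999, -0.041, 0.0, 0.0]
ft_force: [1.0, 0.4, -1.9]
grip_width: 0.0451
finger_force: 24.9
```

servo_tool --series "0 0 0.1 0 0.9;0 0 0.1 0 0.6;0 0 0.1 0 0.3;0 0 0.1 0 0;0 0 0.1 0 -0.5;0 0 0.1 0 -1;0 0 0.1 0 -1;0 0 0.1 0 -1;0 0 0.1 0 -1"

```text
time: 7.93
tcp_pos: [0.5334, -0.1313, 0.1388]
eef_rot: [0.999, -0.041, 0.0, 0.0]
ft_force: [0.2, -0.7, -0.1]
grip_width: 0.0745
finger_force: 0.0
```

```bash
python3 - <<'E'
from h import *
go(.434,.346,.24,-4.8)
im=snap('scene','s2.png'); 
hs=cv2.cvtColor(im,cv2.COLOR_RGB2HSV);g=cv2.inRange(hs,(50,80,20),(90,255,255)); n,l,s,c=cv2.connectedComponentsWithStats(g)
for i in range(1,n):
    if s[i][4]>30: print(s[i])
print(proj('scene',[[.534,-.131,.168],[.534,-.131,.148]]))
E
```

```text
delta [-13.83 -46.75 -10.12] spin 0.001 now [ 0.5334 -0.1313  0.1388] -4.71 t 7.9333 F [ 0.17 -0.73 -0.09] w 0.0745
[401 177  18  14 152]
[237 283  24  24 347]
[[409.36243073 181.0463013 ]
 [408.53790668 188.47121205]]
```

servo_tool --series "0 0 0 0 -1;0 0 0 0 -1;0 0 -3 0 -1;0 0 -7 0 -1;0 0 -10 0 -1;-4 -4 -10.1 0 -1;-6 -8 -10.1 0 -1;-7 -12 -10.1 0 -1;-8 -16 -10.1 0 -1;-9 -20 -10.1 0 -1;-10 -24 -10.1 0 -1;-11 -28 -10.1 0 -1"

```text
time: 8.98
tcp_pos: [0.4484, 0.1441, 0.2401]
eef_rot: [0.999, -0.041, 0.0, -0.0]
ft_force: [2.3, 0.3, -0.9]
grip_width: 0.0915
finger_force: 0.0
```

servo_tool --series "-1 -4 0 0 -1;-2 -8 0 0 -1;-2.8 -12 0 0 -1;-2.8 -16 0 0 -1;-2.8 -18.8 0 0 -1;-2.8 -18.8 3 0 -1;-2.8 -18.8 4 0 -1;-2.8 -18.8 4 0 -1"

```text
time: 9.65
tcp_pos: [0.4353, 0.3303, 0.1969]
eef_rot: [0.999, -0.041, -0.002, 0.002]
ft_force: [0.5, 0.2, -0.2]
grip_width: 0.0914
finger_force: 0.0
```

```bash
python3 - <<'E'
from cap import *
cap('w5.png')
go(.434,.346,.056,-4.8)
E
```

```text
cap [ 269  212   58   61 1825] centre 435.2 346.4 r 25.4
delta [-0.3  -1.58 14.25] spin 0.001 now [0.4361 0.3304 0.1986] -4.76 t 9.7 F [-1.15  0.22  0.03] w 0.092
```

servo_tool --series "-0.2 -1.6 3 0 -1;-0.2 -1.6 5 0 -1;-0.2 -1.6 9 0 -1;-0.2 -1.6 13 0 -1;-0.2 -1.6 14.2 0 -1;-0.2 -1.6 14.2 0 0;-0.2 -1.6 14.2 0 0.5;-0.2 -1.6 14.2 0 0.7;-0.2 -1.6 14.2 0 0.8;-0.2 -1.6 14.2 0 1;-0.2 -1.6 14.2 0 1;-0.2 -1.6 14.2 0 1"

```text
time: 10.7
tcp_pos: [0.4363, 0.3484, 0.0585]
eef_rot: [0.999, -0.041, 0.0, -0.0]
ft_force: [0.3, 0.0, 0.2]
grip_width: 0.0498
finger_force: 0.0
```

servo_tool --series "0 0 0 0 1;0 0 0 0 1;0 0 0 0 1;0 0 0 0 1;0 0 -1 0 1;0 0 -4 0 1;0 0 -8 0 1;0 0 -12 0 1;0 0 -16 0 1;0 0 -16 0 1;0 0 -16 0 1"

```text
time: 11.62
tcp_pos: [0.4368, 0.3493, 0.2206]
eef_rot: [0.999, -0.041, 0.002, -0.002]
ft_force: [-0.3, -1.3, -1.7]
grip_width: 0.0446
finger_force: 25.0
```

```bash
python3 - <<'E'
from h import *
go(.553,.107,.215,-4.8)
E
```

```text
delta [13.57 23.2   0.53] spin 0.002 now [0.4368 0.3493 0.2206] -4.71 t 11.6167 F [-0.26 -1.29 -1.69] w 0.0446
```

servo_tool --series "2 3.4 0 0 1;4 6.8 0 0 1;6 10.2 0 0 1;8 13.6 0 0 1;10 17 0 0 1;12 20.4 0 0 1;13.7 23.2 0 0 1;13.7 23.2 1 0 1;13.7 23.2 3 0 1;13.7 23.2 5 0 1;13.7 23.2 5.7 0 1;13.7 23.2 5.7 0 1"

```text
time: 12.62
tcp_pos: [0.5512, 0.1053, 0.1579]
eef_rot: [0.999, -0.041, -0.003, 0.001]
ft_force: [0.2, 1.2, -0.8]
grip_width: 0.0445
finger_force: 25.0
```

```bash
python3 - <<'E'
from h import *
go(.555,.107,.155,-4.8)
snap('scene','s3.png')
E
```

```text
delta [ 0.36 -0.2   0.29] spin 0.002 now [0.5512 0.1053 0.1579] -4.69 t 12.6167 F [ 0.23  1.2  -0.84] w 0.0445
```

View pics/s3.png

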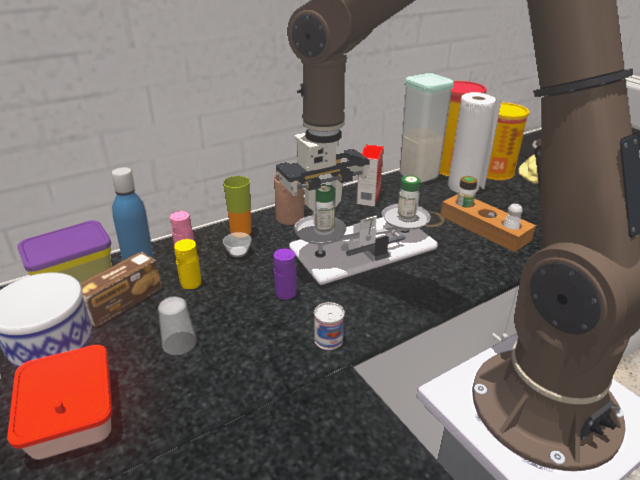

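The held jar (323,210) is just above the left pan, and the first jar stands on the lowered right pan at (408,200).

servo_tool --series "0 0 0.2 0 1;0 0 0.3 0 1;0 0 0.35 0 1;0 0 0.4 0 1;0 0 0.4 0 1;0 0 0.4 0 1"

```text
time: 13.17
tcp_pos: [0.5536, 0.1057, 0.157]
eef_rot: [0.999, -0.041, 0.0, -0.0]
ft_force: [0.6, -0.0, -0.3]
grip_width: 0.0448
finger_force: 25.0
```

servo_tool --series "0 0 0.05 0 1;0 0 0.1 0 1;0 0 0.15 0 1;0 0 0.2 0 1;0 0 0.2 0 1;0 0 0.2 0 1"

```text
time: 13.67
tcp_pos: [0.5534, 0.1057, 0.1547]
eef_rot: [0.999, -0.041, -0.0, 0.0]
ft_force: [-0.9, -0.4, -1.3]
grip_width: 0.045
finger_force: 25.0
```

servo_tool --series "0 0 0.05 0 1;0 0 0.1 0 1;0 0 0.1 0 1;0 0 0.1 0 1"

```text
time: 14.0
tcp_pos: [0.5535, 0.1057, 0.1538]
eef_rot: [0.999, -0.041, 0.0, 0.0]
ft_force: [-0.9, -0.5, 1.9]
grip_width: 0.0446
finger_force: 25.0
```

servo_tool --series "0 0 -0.05 0 0.9;0 0 -0.05 0 0.6;0 0 -0.05 0 0.3;0 0 -0.05 0 0;0 0 -0.05 0 -0.5;0 0 -0.05 0 -1;0 0 -0.05 0 -1;0 0 -0.05 0 -1;0 0 -0.05 0 -1;0 0 -0.05 0 -1;0 0 -3 0 -1;0 0 -7 0 -1"

```text
time: 15.0
tcp_pos: [0.5511, 0.1049, 0.2213]
eef_rot: [0.999, -0.041, -0.003, 0.001]
ft_force: [0.9, -1.0, -0.5]
grip_width: 0.0905
finger_force: 0.0
```

```bash
python3 - <<'E'
from h import *
go(.36,-.0,.26,-4.8)
E
```

```text
delta [-18.22  12.03  -3.71] spin 0.002 now [0.5511 0.1049 0.2213] -4.7 t 15.0 F [ 0.88 -0.95 -0.52] w 0.0905
```

servo_tool --series "0 0 -3.7 0 -1;-4 0 -3.7 0 -1;-8 2 -3.7 0 0;-11 5 -3.7 0 0.5;-14 8 -3.7 0 1;-17 10 -3.7 0 1;-18.2 12 -3.7 0 1;-18.2 12 -3.7 0 1;-18.2 12 -3.7 0 1;-18.2 12 -3.7 0 1"

```text
time: 15.83
tcp_pos: [0.3628, 0.0015, 0.2611]
eef_rot: [0.999, -0.041, 0.001, -0.0]
ft_force: [1.1, -0.2, 0.5]
grip_width: 0.0432
finger_force: 0.0
```

```bash
python3 - <<'E'
from h import *
import pickle
cw=manip.camera_info('wrist'); pickle.dump(cw,open('w6.pkl','wb')); w=snap('wrist','w6.png'); s=snap('scene','s6.png'); t=snap('top','t6.png')
st()
pts=[[.46,-.004,.03],[.46,-.004,.08],[.54,-.011,.1]]
P=[proj('wrist',pts,cw),proj('scene',pts),proj('top',pts)]; print([p.round(0).tolist() for p in P])
print('jar proj scene R,L at down/up', proj('scene',[[.534,-.131,.174],[.534,-.131,.202],[.553,.106,.174],[.553,.106,.202]]).round(1).tolist())
hs=cv2.cvtColor(s,cv2.COLOR_RGB2HSV);g=cv2.inRange(hs,(50,80,20),(90,255,255)); n,l,ss,c=cv2.connectedComponentsWithStats(g)
for i in range(1,n):
    if ss[i][4]>30: print(ss[i])
def crop(im,c,w,h,k):
    x,y=int(c[0]-w/2),int(c[1]-h/2); x=max(0,min(640-w,x)); y=max(0,min(480-h,y)); print('crop',x,y,k)
    return cv2.resize(im[y:y+h,x:x+w],None,fx=k,fy=k,interpolation=cv2.INTER_CUBIC)
a=crop(w,P[0][1],190,120,4);b=crop(s,P[1][1],75,80,5);b2=crop(t,P[2][1],75,40,5)
o=np.zeros((480+400,760,3),np.uint8);o[:480,:760]=a;o[480:,:375]=b;o[480:680,385:760]=b2
cv2.imwrite('pics/crop6.png',cv2.resize(o,None,fx=.68,fy=.68,interpolation=cv2.INTER_AREA)[:,:,::-1])
E
```

```text
15.9833 [0.3629 0.0019 0.2607] [-0.17  0.07  0.03] 0.0314
[[[315.0, 119.0], [315.0, 117.0], [315.0, 15.0]], [[383.0, 259.0], [384.0, 241.0], [366.0, 218.0]], [[367.0, 284.0], [368.0, 284.0], [372.0, 251.0]]]
jar proj scene R,L at down/up [[409.6, 178.8], [410.8, 168.1], [321.7, 200.4], [321.8, 189.1]]
[314 186  20  17 209]
crop 219 57 4
crop 346 201 5
crop 330 263 5
```

View pics/crop6.png

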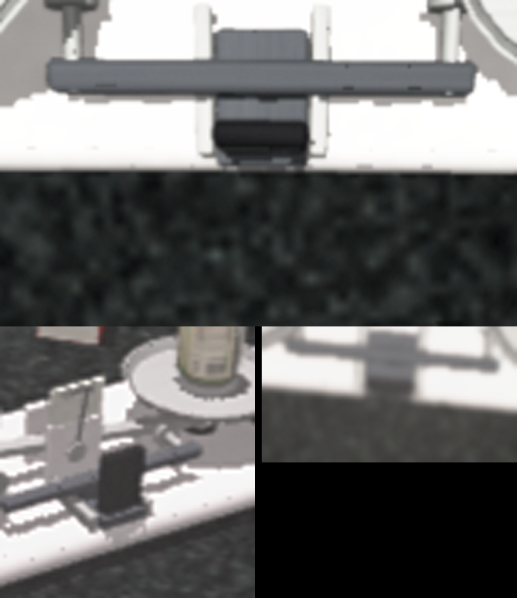

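The crop shows the tab's dark top strip in the wrist view at crop (218–307, 122–150). In the scene view its front face spans crop (99,452) to (143,508), and the beam is tipped with the right pan down.

```bash
python3 - <<'E'
from h import *
import pickle
cw=pickle.load(open('w6.pkl','rb'))
def tri(r1,r2):
    (o1,d1),(o2,d2)=r1,r2
    A=np.stack([d1,-d2],1); s=np.linalg.lstsq(A,o2-o1,rcond=None)[0]; a=o1+d1*s[0];b=o2+d2*s[1]; return (a+b)/2,np.linalg.norm(a-b)
for v in (101.9,108,112.1):
    print(v,tri(ray('wrist',(315.3,v),cw),ray('scene',(381.3,237.0))))
print('bottom',[onz('scene',(381.9,254.5),z) for z in(.03,.035,.04)])
for v in (101.9,112.1): print([onz('wrist',(315.3,v),z,cw).round(4) for z in(.07,.08,.09)])
print('cam',-np.array(cw['R']).T@cw['t'])
print('scene px of pts',proj('scene',[[.458,-.004,.08],[.464,-.004,.08],[.464,-.004,.085]]))
print('base front edge', onz('wrist',(315,57+172/2.72),.03,cw))
E
```

```text
101.9 (array([ 0.47311736, -0.0056716 ,  0.08418144]), np.float64(0.0002487145582950038))
108 (array([ 0.46866186, -0.00400996,  0.08691956]), np.float64(0.00302808819470021))
112.1 (array([ 0.4656717 , -0.00289072,  0.08878524]), np.float64(0.005218632065893482))
bottom [array([ 0.47642787, -0.01508002,  0.03      ]), array([ 0.47092529, -0.01032175,  0.035     ]), array([ 0.46542271, -0.00556349,  0.04      ])]
[array([ 0.4744, -0.0056,  0.07  ]), array([ 0.4736, -0.0056,  0.08  ]), array([ 0.4727, -0.0056,  0.09  ])]
[array([ 0.465 , -0.0048,  0.07  ]), array([ 0.4644, -0.0048,  0.08  ]), array([ 0.4638, -0.0048,  0.09  ])]
cam [ 0.44490747 -0.00612709  0.41971866]
scene px of pts [[384.64388935 241.82668556]
 [383.00570309 240.59158148]
 [383.16619068 238.75272957]]
base front edge [ 0.45884547 -0.00353659  0.03      ]
```

servo_tool --series "3 -0.1 4 0 1;6 -0.1 8 0 1;7.2 -0.1 12 0 1;7.2 -0.1 16 0 1;7.2 -0.1 19.3 0 1;7.2 -0.1 19.3 0 1;7.2 -0.1 19.3 0 1;7.2 -0.1 19.3 0 1"

```text
time: 16.65
tcp_pos: [0.4346, -0.0033, 0.0688]
eef_rot: [0.999, -0.041, 0.0, -0.0]
ft_force: [0.6, 0.1, 0.7]
grip_width: 0.0008
finger_force: 0.0
```

servo_tool --series "0.5 0 0 0 1;0.8 0 0 0 1;1.0 0 0 0 1;1.2 0 0 0 1;1.4 0 0 0 1;1.4 0 0 0 1;1.4 0 0 0 1"

```text
time: 17.23
tcp_pos: [0.4481, -0.0051, 0.0679]
eef_rot: [0.999, -0.041, 0.0, 0.0]
ft_force: [-0.2, -0.5, -0.0]
grip_width: 0.0002
finger_force: 0.0
```

servo_tool --series "0.2 0 0 0 1;0.4 0 0 0 1;0.5 0 0 0 1;0.6 0 0 0 1;0.7 0 0 0 1;0.8 0 0 0 1;0.9 0 0 0 1;1 0 0 0 1"

```text
time: 17.9
tcp_pos: [0.4573, -0.0058, 0.0675]
eef_rot: [0.999, -0.041, -0.001, 0.0]
ft_force: [-4.1, 0.3, -0.2]
grip_width: 0.0005
finger_force: 2.0
```

servo_tool --series "0.05 0 0 0 1;0.1 0 0 0 1;0.15 0 0 0 1;0.2 0 0 0 1;0.2 0 0 0 1"

```text
time: 18.32
tcp_pos: [0.4597, -0.006, 0.0675]
eef_rot: [0.999, -0.041, -0.0, 0.0]
ft_force: [-3.8, 0.4, -2.5]
grip_width: 0.0002
finger_force: 1.9
```

servo_tool --series "0.05 0 0 0 1;0.1 0 0 0 1;0.15 0 0 0 1;0.15 0 0 0 1"

```text
time: 18.65
tcp_pos: [0.4615, -0.0062, 0.0677]
eef_rot: [0.999, -0.041, -0.0, 0.0]
ft_force: [-3.0, -0.4, -2.2]
grip_width: 0.0006
finger_force: 1.9
```

servo_tool --series "0.03 0 0 0 1;0.06 0 0 0 1;0.1 0 0 0 1;0.1 0 0 0 1"

```text
time: 18.98
tcp_pos: [0.4625, -0.0063, 0.0677]
eef_rot: [0.999, -0.041, 0.0, 0.0]
ft_force: [-4.8, -0.3, -3.4]
grip_width: 0.0003
finger_force: 1.9
```

servo_tool --series "0.03 0 0 0 1;0.06 0 0 0 1;0.1 0 0 0 1;0.1 0 0 0 1"

```text
time: 19.32
tcp_pos: [0.4635, -0.0063, 0.0677]
eef_rot: [0.999, -0.041, 0.0, 0.0]
ft_force: [-3.2, -0.6, -2.6]
grip_width: 0.0007
finger_force: 1.9
```

servo_tool --series "0.03 0 0 0 1;0.06 0 0 0 1;0.1 0 0 0 1;0.1 0 0 0 1"

```text
time: 19.65
tcp_pos: [0.4645, -0.0064, 0.0677]
eef_rot: [0.999, -0.041, 0.0, 0.0]
ft_force: [-3.2, -0.7, -2.8]
grip_width: 0.0001
finger_force: 1.8
```

servo_tool --series "0.03 0 0 0 1;0.06 0 0 0 1;0.1 0 0 0 1;0.1 0 0 0 1"

```text
time: 19.98
tcp_pos: [0.4655, -0.0065, 0.0677]
eef_rot: [0.999, -0.041, 0.0, 0.0]
ft_force: [-3.3, -1.1, -3.5]
grip_width: 0.0004
finger_force: 1.8
```

servo_tool --series "0.03 0 0 0 1;0.06 0 0 0 1;0.1 0 0 0 1;0.1 0 0 0 1"

```text
time: 20.32
tcp_pos: [0.4665, -0.0066, 0.0677]
eef_rot: [0.999, -0.041, 0.0, 0.0]
ft_force: [-4.0, -1.5, -2.5]
grip_width: 0.0005
finger_force: 1.8
```

servo_tool --series "0.03 0 0 0 1;0.06 0 0 0 1;0.1 0 0 0 1;0.1 0 0 0 1"

```text
time: 20.65
tcp_pos: [0.4675, -0.0067, 0.0677]
eef_rot: [0.999, -0.041, 0.0, 0.0]
ft_force: [-3.9, -1.3, -1.8]
grip_width: 0.0004
finger_force: 1.8
```

servo_tool --series "0.03 0 0 0 1;0.06 0 0 0 1;0.1 0 0 0 1;0.1 0 0 0 1"

```text
time: 20.98
tcp_pos: [0.4685, -0.0067, 0.0677]
eef_rot: [0.999, -0.041, 0.0, 0.0]
ft_force: [-3.4, -1.4, -2.0]
grip_width: 0.0007
finger_force: 1.8
```

servo_tool --series "0.03 0 0 0 1;0.06 0 0 0 1;0.1 0 0 0 1;0.1 0 0 0 1"

```text
time: 21.32
tcp_pos: [0.4695, -0.0068, 0.0677]
eef_rot: [0.999, -0.041, 0.0, 0.0]
ft_force: [-3.7, -1.8, -2.1]
grip_width: 0.0005
finger_force: 1.9
```

servo_tool --series "0.03 0 0 0 1;0.06 0 0 0 1;0.1 0 0 0 1;0.1 0 0 0 1"

```text
time: 21.65
tcp_pos: [0.4705, -0.0069, 0.0677]
eef_rot: [0.999, -0.041, 0.0, 0.0]
ft_force: [-3.2, -2.2, -1.2]
grip_width: 0.0002
finger_force: 1.8
```

servo_tool --series "0.03 0 0 0 1;0.06 0 0 0 1;0.1 0 0 0 1;0.1 0 0 0 1"

```text
time: 21.98
tcp_pos: [0.4715, -0.007, 0.0677]
eef_rot: [0.999, -0.041, 0.0, 0.0]
ft_force: [-4.3, -2.4, -1.4]
grip_width: 0.0002
finger_force: 1.8
```

servo_tool --series "0.03 0 0 0 1;0.06 0 0 0 1;0.1 0 0 0 1;0.1 0 0 0 1"

```text
time: 22.32
tcp_pos: [0.4725, -0.007, 0.0677]
eef_rot: [0.999, -0.041, 0.0, 0.0]
ft_force: [-3.9, -1.5, -0.9]
grip_width: 0.0005
finger_force: 1.8
```

servo_tool --series "0.03 0 0 0 1;0.06 0 0 0 1;0.1 0 0 0 1;0.1 0 0 0 1"

```text
time: 22.65
tcp_pos: [0.4732, -0.0071, 0.0677]
eef_rot: [0.999, -0.041, -0.0, 0.0]
ft_force: [-4.3, -1.6, 0.2]
grip_width: 0.0009
finger_force: 2.4
```

servo_tool --series "0.02 0 0 0 1;0.04 0 0 0 1;0.04 0 0 0 1"

```text
time: 22.9
tcp_pos: [0.4732, -0.0071, 0.0677]
eef_rot: [0.999, -0.041, -0.0, 0.0]
ft_force: [-6.3, -1.9, 2.0]
grip_width: 0.0002
finger_force: 3.1
```

servo_tool --series "0.02 0 0 0 1;0.05 0 0 0 1;0.05 0 0 0 1;0.05 0 0 0 1"

```text
time: 23.23
tcp_pos: [0.4732, -0.0071, 0.0677]
eef_rot: [0.999, -0.041, -0.001, 0.0]
ft_force: [-8.2, -1.5, 3.7]
grip_width: 0.0004
finger_force: 4.0
```

servo_tool --series "0.02 0 0 0 1;0.02 0 0 0 1;0.02 0 0 0 1"

```text
time: 23.48
tcp_pos: [0.4733, -0.0071, 0.0677]
eef_rot: [0.999, -0.041, -0.001, 0.0]
ft_force: [-8.2, -2.2, 4.7]
grip_width: 0.0005
finger_force: 4.3
```

servo_tool --series "-1 0 0 0 1;-3 0 0 0 1;-4 0 -3 0 1;-4 0 -7 0 0.5;-4 0 -11 0 0;-4 0 -15 0 -0.5;-4 0 -17.5 0 -1;-2 2 -17.5 0 -1;0 5 -17.5 0 -1;2 8 -17.5 0 -1;4 11 -17.5 0 -1;4 11 -17.5 0 -1"

```text
time: 24.48
tcp_pos: [0.5086, -0.1269, 0.2432]
eef_rot: [0.999, -0.045, 0.002, 0.002]
ft_force: [-0.3, 0.4, -0.1]
grip_width: 0.0558
finger_force: 0.0
```

```bash
python3 - <<'E'
from cap import *
cap('w7.png',z=.174)
go(.534,-.131,.24,-4.8)
s=snap('scene','s7.png');hs=cv2.cvtColor(s,cv2.COLOR_RGB2HSV);g=cv2.inRange(hs,(50,80,20),(90,255,255)); n,l,ss,c=cv2.connectedComponentsWithStats(g)
for i in range(1,n):
    if ss[i][4]>30: print(ss[i])
E
```

```text
cap [551 164  31  27 531] centre 547.4 -303.3 r 10.4
cap [ 291  182   63   66 1987] centre 535.3 -132.4 r 23.8
cap [  0 206  16  52 633] centre 544.3 101.3 r 20.1
delta [2.73 0.52 0.31] spin -0.003 now [ 0.5073 -0.1234  0.243 ] -4.99 t 24.5333 F [ 0.3   1.1  -0.47] w 0.0597
[401 176  18  15 165]
[313 186  21  17 211]
```

servo_tool --series "2.7 0.6 0 0 -1;2.7 0.6 0 0 -1;2.7 0.6 0 0 -1;2.7 0.6 0 0 -1;2.7 0.6 0 0 -1"

```text
time: 25.0
tcp_pos: [0.5312, -0.1272, 0.243]
eef_rot: [0.999, -0.04, 0.0, -0.0]
ft_force: [0.1, 0.0, 0.0]
grip_width: 0.0912
finger_force: 0.0
```

```bash
python3 - <<'E'
from cap import *
cap('w8.png',z=.174)
go(.534,-.132,.125,-4.8)
E
```

```text
cap [549 193  30  25 504] centre 551.6 -303.3 r 10.5
cap [ 295  211   61   66 2013] centre 536.1 -132.4 r 25.2
cap [   0  228   27   62 1219] centre 544.0 110.0 r 25.5
delta [ 0.31  0.43 11.8 ] spin 0.003 now [ 0.5312 -0.1275  0.243 ] -4.65 t 25.05 F [-0.34  0.1   0.69] w 0.0916
```

servo_tool --series "0.3 0.4 1 0 -1;0.3 0.4 4 0 -1;0.3 0.4 8 0 -1;0.3 0.4 10.5 0 -1;0.3 0.4 11.8 0 -1;0.3 0.4 11.8 0 0;0.3 0.4 11.8 0 0.4;0.3 0.4 11.8 0 0.6;0.3 0.4 11.8 0 0.8;0.3 0.4 11.8 0 1;0.3 0.4 11.8 0 1;0.3 0.4 11.8 0 1" --squeeze 25

```text
time: 26.05
tcp_pos: [0.5347, -0.1326, 0.1254]
eef_rot: [0.999, -0.041, 0.001, 0.0]
ft_force: [0.9, 0.7, 0.0]
grip_width: 0.0492
finger_force: 0.0
```

servo_tool --series "0 0 0 0 1;0 0 0 0 1;0 0 0 0 1;0 0 0 0 1"

```text
time: 26.38
tcp_pos: [0.5347, -0.1325, 0.125]
eef_rot: [0.999, -0.041, 0.0, 0.0]
ft_force: [0.5, -0.3, 4.4]
grip_width: 0.0448
finger_force: 24.9
```

servo_tool --series "0 0 -0.3 0 1;0 0 -1 0 1;0 0 -2 0 1;0 0 -4 0 1;0 0 -7 0 1;0 0 -10 0 1;0 0 -11 0 1;0 0 -11 0 1"

```text
time: 27.05
tcp_pos: [0.5361, -0.1327, 0.238]
eef_rot: [0.999, -0.041, 0.003, 0.0]
ft_force: [0.9, -0.5, -2.0]
grip_width: 0.0449
finger_force: 24.9
```

```bash
python3 - <<'E'
from cap import *
cap('w9.png',z=.285)
s=snap('scene','s9.png');hs=cv2.cvtColor(s,cv2.COLOR_RGB2HSV);g=cv2.inRange(hs,(50,80,20),(90,255,255)); n,l,ss,c=cv2.connectedComponentsWithStats(g)
for i in range(1,n):
    if ss[i][4]>30: print(ss[i])
go(.436,-.3555,.235,8.4)
E
```

```text
cap [545 200  31  25 505] centre 585.0 -222.3 r 5.3
cap [  0 243  17  52 662] centre 580.4 -18.7 r 10.6
cap [ 266  280  107   49 3878] centre 546.6 -134.6 r 20.5
cap [ 264  358  113   31 1528] centre 530.1 -133.7 r 22.5
[410 136  15  11 121]
[314 186  20  17 207]
delta [-7.93 23.03 -0.08] spin -0.229 now [ 0.5339 -0.1325  0.2341] -4.72 t 27.15 F [-0.05  0.26 -2.87] w 0.0451
```

servo_tool --series "-1 3 0 0 1;-3 7 0 -0.1 1;-4.5 11 0 -0.229 1;-6 15 0 -0.229 1;-8 19 0 -0.229 1;-9.8 22.9 0 -0.229 1;-9.8 23.9 0 -0.229 1;-9.8 23.9 0 -0.229 1;-9.8 23.9 0 -0.229 1;-9.8 23.9 0 -0.229 1"

```text
time: 27.98
tcp_pos: [0.4168, -0.3614, 0.2331]
eef_rot: [0.997, 0.074, -0.001, -0.001]
ft_force: [-0.5, 1.2, -2.7]
grip_width: 0.0455
finger_force: 24.9
```

```bash
python3 - <<'E'
from cap import *
import pickle
s=manip.sense(); c=manip.camera_info('wrist'); im=snap('wrist','w10.png'); pickle.dump((s,c),open('w10.pkl','wb'))
from scipy.spatial.transform import Rotation as Ro
R=Ro.from_quat(s['eef_rot']).as_matrix(); p=s['tcp_pos']
hs=cv2.cvtColor(im,cv2.COLOR_RGB2HSV); g=cv2.inRange(hs,(50,80,20),(90,255,255)); n,l,ss,_=cv2.connectedComponentsWithStats(g)
for i in range(1,n):
    if ss[i][4]>100: print(ss[i])
for off in(-.004,-.002,0,.002,.004):
    T=[p+R@np.array([off+.0225,0,-.029]),p+R@np.array([off,-.0225,-.029]),p+R@np.array([off,.0225,-.029]),p+R@np.array([off+.0225,0,-.049])]
    print(off,proj('wrist',T,c).round(1).tolist())
h=proj('wrist',[[.466,-.3555,.046]],c)[0]; print('hole pred',h); go(.466,-.3555,.2,8.4)
x,y=int(h[0])-65,int(h[1])-50
a=cv2.resize(im[y:y+100,x:x+130],None,fx=6,fy=6,interpolation=cv2.INTER_CUBIC); cv2.imwrite('pics/hole2.png',a[:,:,::-1]); print('origin',x,y)
E
```

```text
[302  65  35  28 732]
[ 266  280  107   48 3855]
[ 264  358  112   31 1458]
-0.004 [[316.4, 288.1], [266.7, 333.2], [366.3, 333.1], [316.2, 312.0]]
-0.002 [[316.4, 283.9], [266.5, 329.4], [366.5, 329.3], [316.1, 307.3]]
0 [[316.4, 279.6], [266.3, 325.5], [366.7, 325.4], [316.1, 302.5]]
0.002 [[316.4, 275.3], [266.1, 321.6], [366.9, 321.5], [316.1, 297.6]]
0.004 [[316.4, 271.0], [265.9, 317.7], [367.1, 317.6], [316.1, 292.7]]
hole pred [319.25398608 165.82668048]
delta [4.9  0.18 3.34] spin 0.002 now [ 0.4173 -0.361   0.2335] 8.51 t 28.0333 F [ 0.14  0.63 -2.17] w 0.045
origin 254 115
```

View pics/hole2.png

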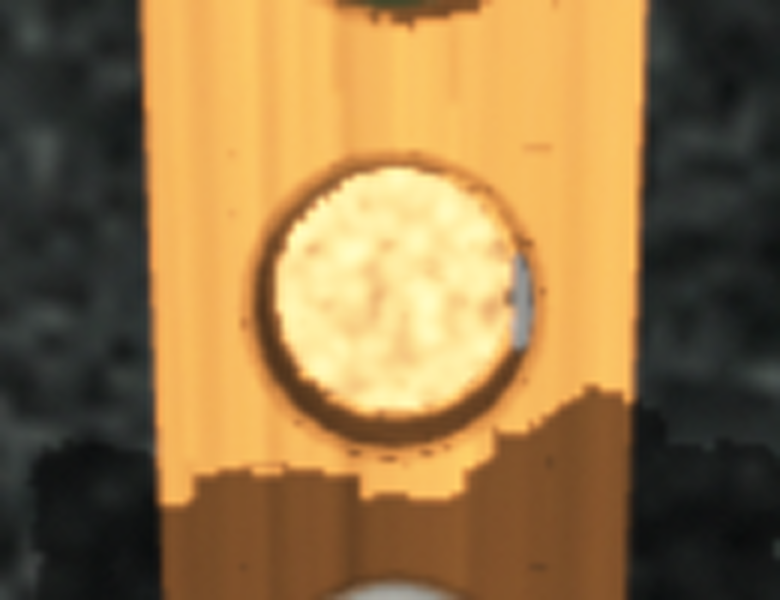

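The hole mouth is centred at crop (395,301), which is image (319.4,164.8). That puts it about 1 mm further along +x than the first estimate, with the spring pad on the −y side.

servo_tool --series "2.5 0.05 0 0 1;5 0.1 0 0 1;5 0.1 2 0 1;5 0.1 5 0 1;5 0.1 8 0 1;5 0.1 10.3 0 1;5 0.1 10.3 0 1;5 0.1 10.3 0 1;5 0.1 10.3 0 1;5 0.1 10.3 0 1"

```text
time: 28.87
tcp_pos: [0.4681, -0.3565, 0.1336]
eef_rot: [0.997, 0.074, 0.001, 0.001]
ft_force: [0.6, 0.9, -1.5]
grip_width: 0.0449
finger_force: 24.9
```

```bash
python3 - <<'E'
from h import *
import pickle
go(.467,-.3545,.11,8.4)
im=snap('wrist','w11.png'); c=manip.camera_info('wrist'); t=snap('top','t11.png'); s=snap('scene','s11.png')
P=proj('scene',[[.467,-.355,.06],[.467,-.355,.046]]); print(P)
b=proj('wrist',[[.467,-.355,.046]],c)[0]; print(b)
x,y=int(P[0][0])-45,int(P[0][1])-45; a=cv2.resize(s[y:y+80,x:x+90],None,fx=4,fy=4,interpolation=cv2.INTER_CUBIC)
d=cv2.resize(im[100:330,200:440],None,fx=1.5,fy=1.5,interpolation=cv2.INTER_CUBIC)
o=np.zeros((345,740,3),np.uint8); o[:320,:360]=a; o[:345,370:730]=d; cv2.imwrite('pics/c11.png',o[:,:,::-1]); print(x,y)
E
```

```text
delta [-0.08 -0.22  2.36] spin 0.001 now [ 0.4681 -0.3565  0.1336] 8.45 t 28.8667 F [ 0.6   0.87 -1.52] w 0.0449
[[487.22128266 207.94081159]
 [486.25872368 212.55657994]]
[314.66386223 243.88979184]
442 162
```

View pics/c11.png

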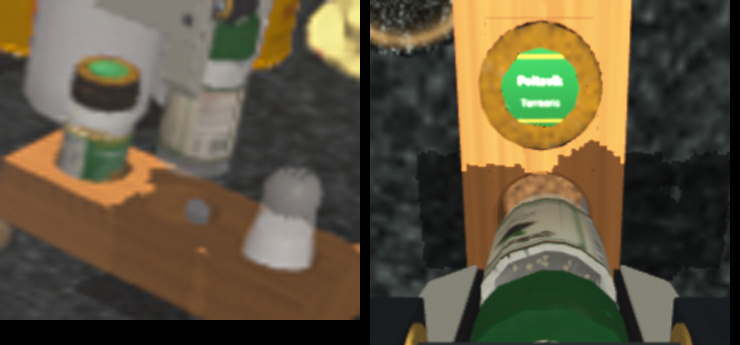

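The jar hangs over the hole between the brown-capped jar and the shaker, slightly right of the hole's centre line in the wrist view. I let the arm settle before correcting.

servo_tool --series "0 0 0 0 1;0 0 0 0 1;0 0 0 0 1;0 0 0 0 1;0 0 0 0 1;0 0 0 0 1"

```text
time: 29.52
tcp_pos: [0.4666, -0.3563, 0.1317]
eef_rot: [0.997, 0.073, -0.0, -0.0]
ft_force: [0.1, -1.0, -1.8]
grip_width: 0.0448
finger_force: 24.9
```

```bash
python3 - <<'E'
from h import *
import pickle
go(.467,-.3545,.11,8.4)
s=manip.sense(); c=manip.camera_info('wrist'); im=snap('wrist','w12.png'); p=s['tcp_pos']
from scipy.spatial.transform import Rotation as Ro
R=Ro.from_quat(s['eef_rot']).as_matrix()
hs=cv2.cvtColor(im,cv2.COLOR_RGB2HSV); g=cv2.inRange(hs,(50,80,20),(90,255,255)); n,l,ss,_=cv2.connectedComponentsWithStats(g)
for i in range(1,n):
    if ss[i][4]>100: print(ss[i])
T=[p+R@np.array([.0225,0,-.029]),p+R@np.array([0,-.0225,-.029]),p+R@np.array([0,.0225,-.029])]
print(proj('wrist',T,c).round(1).tolist())
# block edges (camera-measured) on rows 180..200: board mask
b=cv2.inRange(hs,(8,90,30),(22,255,255))
for v in (120,150,170,200,210):
    u=np.where(b[v,230:420])[0]+230
    if len(u): L=onz('wrist',(u.min(),v),.046,c);Rr=onz('wrist',(u.max()+1,v),.046,c); m=(R.T@((L+Rr)/2-p)); print(v,u.min(),u.max(),'width',np.linalg.norm(L-Rr).round(4),'mid tool xy',m[:2].round(4), 'jar-hole y', )
E
```

```text
delta [ 0.06 -0.18  2.17] spin 0.0 now [ 0.4666 -0.3563  0.1317] 8.4 t 29.5167 F [ 0.11 -0.99 -1.82] w 0.0448
[ 288  136   52   41 1559]
[ 266  280  107   48 3853]
[ 264  358  113   31 1545]
[[316.4, 279.6], [266.3, 325.5], [366.7, 325.4]]
120 230 375 width 0.1017 mid tool xy [ 0.0909 -0.0097] jar-hole y
150 257 373 width 0.0835 mid tool xy [ 0.0706 -0.0011] jar-hole y
170 258 372 width 0.0835 mid tool xy [ 0.0565 -0.0011] jar-hole y
200 260 371 width 0.0836 mid tool xy [ 0.0344 -0.0008] jar-hole y
210 260 371 width 0.0843 mid tool xy [ 0.0267 -0.0008] jar-hole y
```

servo_tool --series "0.04 -0.2 0.5 0 1;0.04 -0.2 1 0 1;0.04 -0.2 1.5 0 1;0.04 -0.2 2 0 1;0.04 -0.2 2.4 0 1;0.04 -0.2 2.6 0 1;0.04 -0.2 2.8 0 1;0.04 -0.2 2.9 0 1;0.04 -0.2 3.0 0 1;0.04 -0.2 3.0 0 1;0.04 -0.2 3.0 0 1"

```text
time: 30.48
tcp_pos: [0.4669, -0.3544, 0.1019]
eef_rot: [0.997, 0.073, 0.0, 0.0]
ft_force: [-0.1, 0.1, -2.5]
grip_width: 0.0445
finger_force: 24.9
```

servo_tool --series "0 0 0.1 0 1;0 0 0.2 0 1;0 0 0.3 0 1;0 0 0.4 0 1;0 0 0.4 0 1"

```text
time: 30.9
tcp_pos: [0.4666, -0.3542, 0.0975]
eef_rot: [0.997, 0.073, -0.0, -0.0]
ft_force: [0.1, -0.5, -2.6]
grip_width: 0.0449
finger_force: 24.9
```

Foot is in the hole with no contact force. Continuing down.

servo_tool --series "0 0 0.15 0 1;0 0 0.3 0 1;0 0 0.45 0 1;0 0 0.6 0 1;0 0 0.7 0 1;0 0 0.7 0 1"

```text
time: 31.4
tcp_pos: [0.4666, -0.3542, 0.0904]
eef_rot: [0.997, 0.073, -0.0, -0.0]
ft_force: [-1.3, 0.3, -2.7]
grip_width: 0.0451
finger_force: 24.9
```

servo_tool --series "0 0 0.15 0 1;0 0 0.3 0 1;0 0 0.45 0 1;0 0 0.6 0 1;0 0 0.7 0 1;0 0 0.7 0 1"

```text
time: 31.9
tcp_pos: [0.4666, -0.3539, 0.0834]
eef_rot: [0.997, 0.073, -0.0, -0.0]
ft_force: [-0.0, 2.3, -3.1]
grip_width: 0.0451
finger_force: 24.9
```

servo_tool --series "0 0 0.15 0 1;0 0 0.3 0 1;0 0 0.45 0 1;0 0 0.6 0 1;0 0 0.7 0 1;0 0 0.7 0 1"

```text
time: 32.4
tcp_pos: [0.4667, -0.3541, 0.0764]
eef_rot: [0.997, 0.073, -0.0, -0.0]
ft_force: [0.4, 3.0, -3.1]
grip_width: 0.0454
finger_force: 24.9
```

servo_tool --series "0 0 0.15 0 1;0 0 0.3 0 1;0 0 0.45 0 1;0 0 0.55 0 1;0 0 0.55 0 1"

```text
time: 32.82
tcp_pos: [0.4667, -0.3542, 0.071]
eef_rot: [0.997, 0.073, -0.0, -0.0]
ft_force: [-0.6, 3.8, -2.6]
grip_width: 0.0453
finger_force: 24.9
```

servo_tool --series "0 0 0.05 0 1;0 0 0.1 0 1;0 0 0.15 0 1;0 0 0.15 0 1;0 0 0.15 0 1"

```text
time: 33.23
tcp_pos: [0.4667, -0.3543, 0.0697]
eef_rot: [0.997, 0.073, -0.0, 0.0]
ft_force: [-0.5, 3.4, -1.7]
grip_width: 0.0449
finger_force: 24.9
```

servo_tool --series "0 0 0.05 0 1;0 0 0.1 0 1;0 0 0.15 0 1;0 0 0.15 0 1;0 0 0.15 0 1"

```text
time: 33.65
tcp_pos: [0.4669, -0.3543, 0.0685]
eef_rot: [0.997, 0.073, 0.0, 0.0]
ft_force: [-1.5, 4.5, 5.3]
grip_width: 0.0447
finger_force: 24.9
```

servo_tool --series "0 0 0.05 0 1;0 0 0.1 0 1;0 0 0.1 0 1;0 0 0.1 0 1"

```text
time: 33.98
tcp_pos: [0.4669, -0.3543, 0.0677]
eef_rot: [0.997, 0.073, 0.0, 0.0]
ft_force: [-2.1, 4.3, 7.2]
grip_width: 0.0451
finger_force: 24.9
```

servo_tool --series "0 0 0.05 0 1;0 0 0.08 0 1;0 0 0.08 0 1;0 0 0.08 0 1"

```text
time: 34.32
tcp_pos: [0.467, -0.3543, 0.0672]
eef_rot: [0.997, 0.073, 0.0, 0.0]
ft_force: [-3.9, 4.9, 10.8]
grip_width: 0.0451
finger_force: 24.9
```

servo_tool --series "0 0 -0.1 0 1;0 0 -0.1 0 0.9;0 0 -0.1 0 0.6;0 0 -0.1 0 0.3;0 0 -0.1 0 0;0 0 -0.1 0 -0.5;0 0 -0.1 0 -1;0 0 -0.1 0 -1;0 0 -0.1 0 -1;0 0 -0.1 0 -1"

```text
time: 35.15
tcp_pos: [0.4668, -0.3548, 0.0674]
eef_rot: [0.997, 0.073, 0.0, 0.0]
ft_force: [-0.1, -0.9, 0.7]
grip_width: 0.0748
finger_force: 0.0
```

servo_tool --series "0 0 -0.5 0 -1;0 0 -2 0 -1;0 0 -5 0 -1;0 0 -9 0 -1;0 0 -13 0 -1;0 0 -15 0 -1;0 0 -15 0 -1;0 0 -15 0 -1"

```text
time: 35.82
tcp_pos: [0.4674, -0.3548, 0.2191]
eef_rot: [0.997, 0.073, 0.001, 0.001]
ft_force: [-0.9, -0.7, -1.1]
grip_width: 0.0921
finger_force: 0.0
```

```bash
python3 - <<'E'
from cap import *
st(); cap('w13.png',z=.118)
s=snap('scene','s13.png');hs=cv2.cvtColor(s,cv2.COLOR_RGB2HSV);g=cv2.inRange(hs,(50,80,20),(90,255,255)); n,l,ss,c=cv2.connectedComponentsWithStats(g)
for i in range(1,n):
    if ss[i][4]>30: print(ss[i])
# predicted cap top/bottom extent in scene for foot z
for f in(.010,.012,.014,.017,.020):
    a=np.linspace(0,2*np.pi,72); P=np.concatenate([np.c_[.467+.0225*np.cos(a),-.355+.0225*np.sin(a),0*a+f+h] for h in(.086,.106)]); u=proj('scene',P); print(f,u.min(0).round(1),u.max(0).round(1))
E
```

```text
35.8167 [ 0.4674 -0.3548  0.2191] [-0.88 -0.68 -1.05] 0.0921
cap [300 137  35  27 702] centre 536.7 -344.7 r 13.1
cap [ 290  208   53   57 1511] centre 468.2 -353.3 r 24.5
[314 186  20  17 203]
[482 186  19  14 152]
0.01 [480.8 185. ] [500.2 200. ]
0.012 [481.  184.3] [500.4 199.3]
0.014 [481.1 183.6] [500.5 198.6]
0.017 [481.3 182.5] [500.8 197.6]
0.02 [481.5 181.5] [501.  196.6]
```

```bash
python3 -c "
from bench import manip
print(manip.sign_off())"
```

```text
the job is handed in; nothing more can be done
None
```

The job is handed in: the beam was locked at about 9 N with the right pan down, the heavier jar is pressed home in the middle hole, and the lighter jar still stands on the raised left pan. The final check used measured cap positions only, since all 10 views were used.

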